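Shut and latch the sewing case

ROBOT

A 7-joint arm with a two-finger parallel gripper is mounted at the origin on the work surface. World frame = base frame: x ahead of the robot, y to its left, z up, the work surface at z = 0. Lengths are in m, angles in degrees, forces in N, time in s.
With the tool pointing down it reaches from about 0.35 to 0.775 m from the base axis. Payload 3.1 kg.
Tool frame: the origin (TCP) lies on the centre line of the jaws, within the pads' length; the fingertips stand 17 mm ahead of it and the grasp point (between the pads) lies 2 mm behind it (robot.tip_reach is the distance from the TCP to the fingertips, in m); z points along the fingers, y is the direction in which the jaws open and shut (so a half turn about z gives the same grasp; the last joint's range is limited). The gripper opens to 85 mm and grips with 20 to 120 N. Pads are 22 mm wide; open, the fingers measure 114 mm over their backs; the gripper's body (76 mm by 85 mm) begins 54 mm behind the grasp point. The pads swing forward as they close: fully open they stand 13 mm farther back than shut.
Start: joints at [63.558, 17.813, 0.802, 86.603, -0.252, 75.585, -1.558], TCP at [0.224, -0.502, 0.248] pointing down, gripper open.
Joint ranges: [-154.91, 154.91], [-16.99, 109.72], [-72.82, 74.43], [7.12, 147.25], [-82.49, 262.49], [11.32, 116.49], [-174.64, 174.64]. Speed limits (degrees/s): [159.86, 159.86, 180, 180, 180, 180, 180].

INTERFACE

Orientations are given as [roll, pitch, yaw] about the fixed x, y, z axes, in that order (R = Rz(yaw) Ry(pitch) Rx(roll)).
In Python, from station import robot, fingers, vision, workorder, recognise gives the robot as it stands. Calls block until the motion is done:
- robot.move_to(position, orientation): joint-space move of the TCP to a pose.
- robot.line_to(position, orientation=None, velocity=0.15, f_stop=None): straight line of the TCP; orientation=None keeps the orientation; velocity is the mean speed in m/s. With f_stop (N) it stops when the force on the tool has changed by that much, and returns True; else False.
- robot.move_j(angles): joint-space move.
- fingers.gripper_to(opening, force=None): opening from 0.0 (shut) to 1.0 (fully open); force is the grip in N (None keeps the last); returns when the fingers have stopped.
- robot.pause(seconds).
- robot.inverse_kinematics(position, orientation): joint angles nearest the present ones, or None.
- vision.grab_frame(name): name is "scene" or "top" or "wrist"; returns the picture (420x560x3 uint8, red, green, blue); there is no depth.
- vision.calibration(name): a dict with "mtx" (3x3 intrinsics, pixels), "k1" (the pictures are not rectified: a ray, as slopes to the right and down, at radius r is drawn at 1 + k1 r^2 times it, then the intrinsics apply), "extrinsics" (4x4, takes a point from world to camera coordinates); the wrist camera has in their place "T_tool_cam" (4x4, takes a point from camera to tool coordinates, whose origin is the TCP and whose axes are the flange's). Camera axes: x right, y up, looking along -z (the intrinsics and any distortion apply to the point x, -y, -z); pixel columns grow to the right and rows downward; lengths in m; the calibration is good to about 2 mm. A picture is of the moment at which its call begins: read the wrist's pose just before it. calibration takes no time and is no camera call.
A pose or a line that the arm cannot do raises robot.PlanningError and nothing moves.
- workorder.close_job(): hands the job in, once; it reports no verdict.
Trained networks look in the newest picture that a camera, given by its name, has taken for a name from the list of things; names that differ only in an ending like _2 or _b are one class to them, and where a whole thing is asked for, a point or a joint stands for the part that bears it (a point fixed in the world has none). Each returns a list of dicts, best first, with "p" (0 to 1); they miss things now and then, are a little off and sometimes report something else, mostly with a low value. They report only what shows in the picture. A call takes as long as a camera call.
- recognise(label, camera): "rect" ([centre column, centre row, width, height] in pixels, round what is visible of it).
Readings, each from a call of its own:
- robot.current_time_s(): time.
- robot.current_joint_positions(): joint angles.
- robot.current_dq(): joint speeds.
- robot.current_joint_torque(): joint torques, N m.
- robot.current_tool_pos(): TCP position.
- robot.current_eef_rot(): TCP orientation.
- robot.current_contact_force(): force on the tool from outside, world axes, zero at the start.
- robot.current_torque(): the same for the moment, N m.
- robot.current_finger_gap(): opening from 0.0 (shut) to 1.0 (fully open).
Only numpy, scipy, OpenCV 4.12 (cv2) and the standard library are available. Lean on these libraries where they do the work, as an engineer would, in place of code of your own. Each camera call takes 0.05 s, during which the arm holds its last target. There are 200 camera calls.

TASK

The mending is finished: swing the sewing case's lid fully shut, hook the latch's claw over the keeper bar on the lid, and then swing the lever back and down flat on the deck, so that it goes over centre and holds the lid. Leave the other things on the table and on the case where they are.

Things in the scene. Friction and masses are not known exactly. Their poses are not given: they have to be found in the camera images.
- case: wooden sewing case, 240 (x) by 280 (y) by 100 mm high, too heavy to shift. Origin: centre of its underside; x points from latch to lid hinge, z up. Its top: a fixed deck from x = -120 to -10 mm carrying the draw latch on the line y = 0, then a lid from x = -8 mm (free edge) to its hinge at x = 120, level with the deck when shut. All hinge and pivot lines run along case y.
- lid (a joint): lid angle, rad: 0 = shut, positive = free edge raised (at most 1.3). Hinge line at case x = 120, z = 100 mm. The lid is a panel 128 x 280 mm, 10 mm thick; its hinge is stiff, so it stays where it is left; 2 N on the free edge moves it. Open, its top face, with the keeper, looks away from the latch.
- lid_edge (a point): middle of the lid's free edge, on its top face, 128 mm from the hinge line.
- keeper (a point): centre of the keeper on the lid's top: a round steel bar 6 mm thick, 20 mm long along case y, held 14 mm above the lid's face; at x 14, y 0, z 114 mm in the case frame when the lid is shut. Axes are the lid's: when shut, x away from the latch, z up.
- latch_pivot (a point): the lever's pivot, at x -45, y 0, z 114 mm in the case frame, 14 mm above the deck; fixed to the case.
- lever (a joint): lever angle, rad: 0 = closed, flat along the deck pointing away from the keeper; pi/2 = upright; more leans to the keeper (limit 1.95). Steel, 62 mm long from its pivot, 14 mm wide (22 at its end), 4 thick; it stays where it is left (1 N moves it). With the claw hooked it tightens against a 3 N/mm spring, passes dead centre near 0.24 rad and then holds itself; press it right down.
- lever_tip (a point): free end of the lever, 62 mm from its pivot.
- claw (a joint): angle of the claw on the lever, rad. The claw's elevation, from level towards the keeper upwards, is claw minus lever (pi/2 = straight up, 0 = level). Above about 57 degrees of elevation friction keeps it standing; lower down it sinks by its own weight. While the lever is between 1.4 and 1.75 the hook clears the keeper as the claw comes down.
- claw_pin (a point): the pin about which the claw swings. It sits on the lever, 16 mm from the lever's pivot, in the case's x-z plane in the direction (3.386 rad minus lever) counted from case +x upwards; 10 mm above the deck when the lever is closed.
- hook (a point): middle of the inner face of the claw's hook, 75 mm from the pin. The claw is a steel frame 33 mm wide: two arms, one each side of the lever, joined at the far end by a flat bridge 24 mm long, 7 mm above the line pin to hook, from which the hook, 24 mm wide, turns down to 6 mm below that line. Hooked: this point is beyond the keeper, seen from the latch, and the bridge lies over the bar.
- claw_end (a point): middle of the claw's far end, 66 mm from the pin and 3 mm (bridge side) off the line from pin to hook: here the claw can be pinched by its two sides, 33 mm apart along case y and about 10 mm high, or pushed.
- spool_a_mid (a point): wooden thread spool, 36 mm across, 42 mm high, standing on the case's deck; its middle. Bystander.
- pin_tin_mid (a point): flat round metal pin tin, 48 mm across, 22 mm high, on the case's deck; its middle. Bystander.
- scissors_mid (a point): scissors lying on the table, about 150 mm long, 11 mm high; their middle. Bystander.
- pine_cone_mid (a point): pine cone standing on the table, 54 mm across, 60 mm high; its middle. Bystander.
- bottle_mid (a point): glass bottle, 72 mm across, 230 mm high; its middle. Bystander.
- candle_mid (a point): pillar candle, 72 mm across, 130 mm high; its middle. Bystander.
- glue_gun_mid (a point): black glue gun lying on its side on the table, about 160 by 110 mm, 30 mm high; a point in it 14 mm above the table. Bystander.

How it is judged (in metres and radians):
On the way, in this order (a step that is already met when the one before it is completed fails the run):
1. the lid is shut (value of joint lid below 0.03 rad), for 0.2 s.
2. the claw is hooked over the keeper bar, with the lever still up and the lid shut (value of joint lid below 0.03 rad and x of hook in the frame of keeper between 0.0005 and 0.022 m and z of hook in the frame of keeper between -0.014 and 0.004 m and value of joint lever above 0.6 rad), for 0.2 s.
At the end, for the whole second after the job is handed in: The lid is shut (within 0.03 rad), the claw is still hooked over the keeper bar, and the lever is down, past dead centre (within 0.12 rad of closed), at rest (value of joint lid below 0.03 rad and value of joint lever below 0.12 rad and x of hook in the frame of keeper between 0.0005 and 0.022 m and z of hook in the frame of keeper between -0.014 and 0.004 m and velocity of joint lever between -0.05 and 0.05 rad/s); the robot touches nothing.
It fails at once if a bystander is moved more than 30 mm (distance of any of spool_a_mid, pin_tin_mid, scissors_mid, pine_cone_mid, bottle_mid, candle_mid, glue_gun_mid from where it was at the start of the episode above 0.03 m).
It also fails if it takes over 53 s, if anything falls off the work surface, if the arm or the gripper's body presses on something with over 40 N, if the wrist force passes 120 N, or if a joint passes its speed limit or range.

## Working session

There is one attempt and no reset: what is moved stays moved. The work goes in short steps, each a Python script; the robot and the scene stay as the last script left them, time stands still between calls to the robot, and variables do not carry over. Pictures are saved under pics/ and viewed, about 8 in all and at most 12, crops included, and the job is handed in when it is done.

```bash
ls; mkdir -p pics
python3 - <<'E'
from station import robot, fingers, vision, workorder, recognise
import cv2, numpy as np
for c in ("scene","top"):
    im=vision.grab_frame(c); cv2.imwrite(f"pics/{c}0.png",cv2.cvtColor(im,cv2.COLOR_RGB2BGR))
    k=vision.calibration(c); print(c,np.round(k["mtx"],1).tolist(),k["k1"],np.round(k["extrinsics"],4).tolist())
    for l in ["case","lid","lid_edge","keeper","latch_pivot","lever","lever_tip","claw","claw_pin","hook","claw_end","spool_a_mid","pin_tin_mid","bottle_mid","candle_mid","glue_gun_mid","pine_cone_mid","scissors_mid"]:
        r=recognise(l,c); print(l,[(np.round(d["rect"]).astype(int).tolist(),round(d["p"],2)) for d in r[:2]])
print(vision.calibration("wrist"), robot.current_time_s(), robot.current_eef_rot())
E
```

```text
pics
scene [[443.0, 0.0, 281.4], [0.0, 443.0, 215.6], [0.0, 0.0, 1.0]] -0.10366516955762206 [[-0.8014, 0.598, 0.012, 0.4587], [-0.4514, -0.6178, 0.6439, 0.1617], [0.3924, 0.5106, 0.7651, -1.3193], [0.0, 0.0, 0.0, 1.0]]
case [([309, 252, 147, 159], 0.71)]
lid [([280, 238, 91, 134], 0.57)]
lid_edge [([279, 237, 89, 138], 0.86)]
keeper [([281, 241, 87, 134], 0.87), ([230, 145, 59, 30], 0.62)]
latch_pivot [([309, 251, 150, 156], 0.85), ([280, 239, 86, 131], 0.41)]
lever [([326, 216, 15, 33], 0.7)]
lever_tip [([324, 212, 12, 34], 0.59), ([308, 249, 149, 153], 0.17)]
claw [([324, 212, 9, 28], 0.68)]
claw_pin [([324, 211, 10, 31], 0.45), ([394, 357, 24, 23], 0.17)]
hook [([309, 253, 150, 159], 0.72), ([323, 212, 9, 30], 0.49)]
claw_end [([324, 212, 15, 30], 0.79)]
spool_a_mid [([358, 252, 17, 24], 0.7), ([458, 338, 68, 36], 0.47)]
pin_tin_mid [([311, 197, 18, 17], 0.51)]
bottle_mid [([390, 400, 57, 40], 0.83), ([181, 156, 34, 52], 0.23)]
candle_mid [([183, 155, 33, 48], 0.96)]
glue_gun_mid [([228, 145, 57, 26], 0.97), ([281, 239, 88, 136], 0.42)]
pine_cone_mid [([394, 359, 25, 21], 0.65)]
s
[... 1040 characters left out ...]
([173, 224, 16, 16], 0.76)]
scissors_mid [([153, 267, 46, 32], 0.87), ([274, 194, 100, 34], 0.68)]
{'mtx': array([[346.94432625,   0.        , 276.05972656],
       [  0.        , 346.94432625, 216.58533855],
       [  0.        ,   0.        ,   1.        ]]), 'k1': -0.046117435458347594, 'T_tool_cam': array([[ 1.94914072e-04,  9.45300295e-01,  3.26201339e-01,
         8.28906986e-02],
       [ 9.99999682e-01, -4.36511177e-04,  6.67440961e-04,
         2.32950343e-04],
       [ 7.73322668e-04,  3.26201105e-01, -9.45300080e-01,
        -1.26152890e-01],
       [ 0.00000000e+00,  0.00000000e+00,  0.00000000e+00,
         1.00000000e+00]])} 1.9 [-1.79998399e+02  1.31518880e-03  2.40558147e+01]
```

View crops.

Run:
```python
import cv2, numpy as np
a=cv2.imread("pics/scene0.png")[130:350,210:410]; b=cv2.imread("pics/top0.png")[160:280,200:330]
a=cv2.resize(a,None,fx=2.7,fy=2.7,interpolation=cv2.INTER_CUBIC)
cv2.imwrite("pics/a.png",a)
b=cv2.resize(b,None,fx=5,fy=5,interpolation=cv2.INTER_CUBIC); cv2.imwrite("pics/b.png",b)
```

```text
(no output)
```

View pics/a.png

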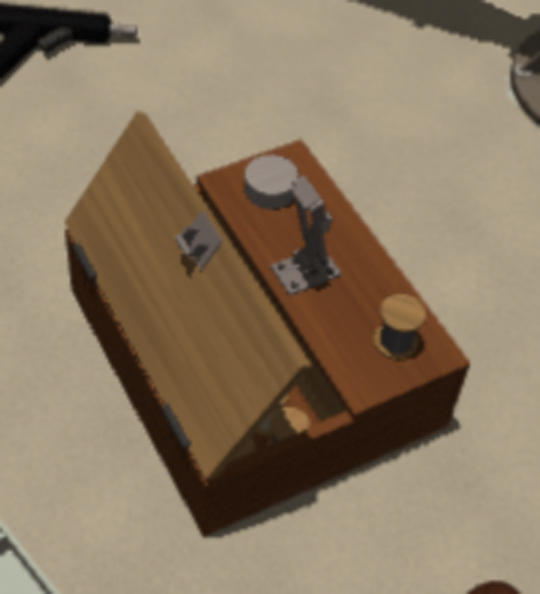

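View pics/b.png

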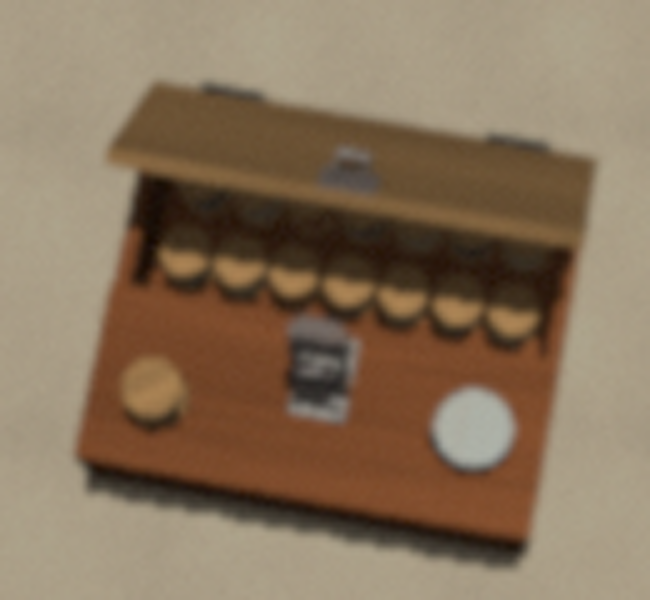

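View pics/top0.png

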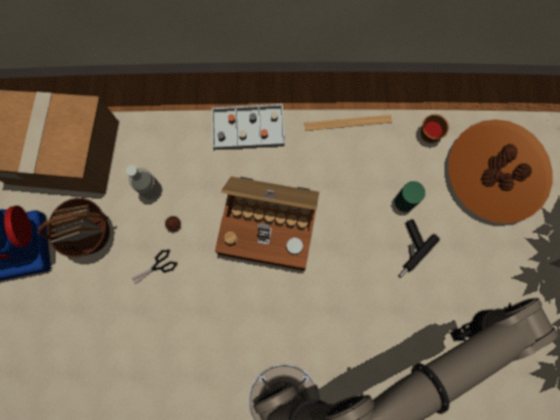

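```bash
cat > h.py <<'E'
from station import robot, fingers, vision, workorder, recognise
import cv2, numpy as np
from scipy.optimize import least_squares
from scipy.spatial.transform import Rotation as Ro
def proj(P,cal,E=None):
    P=np.atleast_2d(P); E=cal["extrinsics"] if E is None else E
    c=P@E[:3,:3].T+E[:3,3]; s=np.c_[c[:,0],-c[:,1]]/-c[:,2:]
    s=s*(1+cal["k1"]*(s**2).sum(1,keepdims=True)); m=cal["mtx"]
    return s@m[:2,:2].T+m[:2,2]
def wristE(pos,rot):
    T=np.eye(4);T[:3,:3]=Ro.from_euler("xyz",rot,degrees=True).as_matrix();T[:3,3]=pos
    return np.linalg.inv(T@vision.calibration("wrist")["T_tool_cam"])
def cw(p,P):  # case->world, p=(x,y,yaw rad)
    c,s=np.cos(p[2]),np.sin(p[2]); P=np.atleast_2d(np.asarray(P,float))
    return P@np.array([[c,s,0],[-s,c,0],[0,0,1]])+[p[0],p[1],0]
def lidpt(a,d,y,h=0): # d from hinge, h above face
    return np.array([.12-d*np.cos(a)+h*np.sin(a), y, .1+d*np.sin(a)+h*np.cos(a)])
def levpts(l,c): # lever tip, pin, hook, end (case)
    piv=np.array([-.045,0,.114]); u=lambda t:np.array([np.cos(t),0,np.sin(t)])
    tip=piv+.062*u(np.pi-l); pin=piv+.016*u(3.386-l); e=c-l
    return tip,pin,pin+.075*u(e),pin+.066*u(e)+.003*u(e+np.pi/2)
E
python3 - <<'E'
from h import *
ct,cs=vision.calibration("top"),vision.calibration("scene")
C=[[-.12,.14,.1],[-.12,-.14,.1]]
def allp(q):
    a=q[3]; L=[lidpt(a,0,.14),lidpt(a,0,-.14),lidpt(a,.128,.14),lidpt(a,.128,-.14)]
    return cw(q,np.array(C+L)), cw(q,np.array([[.12,.14,0],[-.12,.14,0]]))
T=np.array([[78,460],[525,545],[155,85],[595,157],[107,158],[578,247]])/5+[200,160]
S=np.array([[467,365],[300,142],[208,480],[68,228],[310,370],[140,113],[205,535],[455,425]])/2.7+[210,130]
def f(q):
    A,B=allp(q); return np.r_[(proj(A,ct)-T).ravel(),(proj(np.r_[A,B],cs)-S).ravel()]
r=least_squares(f,[.6,.03,0,.6],loss="soft_l1"); print(r.x,np.degrees(r.x[2:]),np.round(f(r.x).reshape(-1,2),1).tolist())
q=r.x; np.save("q.npy",q)
# lever/claw candidates in scene crop
for l in (1.2,1.5,1.8):
  for e in (60,90,110):
    pts=np.array(levpts(l,np.radians(e)+l)); print(l,e,np.round((proj(cw(q,pts),cs)-[210,130])*2.7).tolist(),np.round((proj(cw(q,pts),ct)-[200,160])*5).tolist())
print(np.round((proj(cw(q,[-.045,0,.114]),cs)-[210,130])*2.7))
E
```

```text
[ 0.53960874  0.04991203 -0.18478274  0.91175658] [-10.58727123  52.23980373] [[-1.8, -1.2], [0.2, -1.5], [-1.0, -1.5], [-0.3, -0.4], [-1.1, -0.3], [0.4, -1.1], [2.3, -1.3], [1.0, -1.7], [-0.1, -0.7], [-1.0, -2.5], [0.4, -2.0], [1.5, -0.5], [0.0, 0.8], [-1.5, 0.2]]
1.2 60 [[339.0, 206.0], [320.0, 247.0], [286.0, 210.0], [293.0, 213.0]] [[306.0, 392.0], [315.0, 382.0], [321.0, 300.0], [319.0, 314.0]]
1.2 90 [[339.0, 206.0], [320.0, 247.0], [328.0, 186.0], [331.0, 193.0]] [[306.0, 392.0], [315.0, 382.0], [307.0, 360.0], [307.0, 368.0]]
1.2 110 [[339.0, 206.0], [320.0, 247.0], [356.0, 180.0], [354.0, 188.0]] [[306.0, 392.0], [315.0, 382.0], [299.0, 406.0], [300.0, 408.0]]
1.5 60 [[320.0, 210.0], [315.0, 247.0], [282.0, 210.0], [289.0, 213.0]] [[312.0, 360.0], [316.0, 374.0], [322.0, 292.0], [320.0, 306.0]]
1.5 90 [[320.0, 210.0], [315.0, 247.0], [324.0, 186.0], [326.0, 193.0]] [[312.0, 360.0], [316.0, 374.0], [308.0, 352.0], [308.0, 360.0]]
1.5 110 [[320.0, 210.0], [315.0, 247.0], [351.0, 180.0], [350.0, 188.0]] [[312.0, 360.0], [316.0, 374.0], [300.0, 398.0], [301.0, 400.0]]
1.8 60 [[300.0, 219.0], [311.0, 248.0], [276.0, 211.0], [284.0, 214.0]] [[318.0, 329.0], [317.0, 367.0], [324.0, 284.0], [322.0, 298.0]]
1.8 90 [[300.0, 219.0], [311.0, 248.0], [319.0, 188.0], [321.0, 194.0]] [[318.0, 329.0], [317.0, 367.0], [310.0, 344.0], [310.0, 352.0]]
1.8 110 [[300.0, 219.0], [311.0, 248.0], [346.0, 181.0], [345.0, 189.0]] [[318.0, 329.0], [317.0, 367.0], [302.0, 389.0], [303.0, 392.0]]
[[309. 260.]]
```

```bash
cat >> h.py <<'E'
q=np.load("q.npy")
YAW=np.degrees(q[2]); OR=[180,0,YAW]
def tcp_for_corner(P): # closed fingers, corner on case -x side
    return cw(q,np.asarray(P)+[.011,0,.017])[0]
def look(name,n,*labels):
    p,r=robot.current_tool_pos(),robot.current_eef_rot()
    im=vision.grab_frame(name); cv2.imwrite(f"pics/{n}.png",cv2.cvtColor(im,cv2.COLOR_RGB2BGR))
    np.save(f"pics/{n}.npy",np.r_[p,r]); return im
E
python3 - <<'E'
from h import *
print(robot.tip_reach)
fingers.gripper_to(0.0)
a=q[3]; y=-.07
p=tcp_for_corner(lidpt(a+.1,.11,y,.03)); print(p)
hi=[p[0]-.05,p[1],.33]
try:
    robot.move_to(hi,OR); robot.line_to(p)
    hit=False
    for t in np.linspace(a,0.1,6): robot.line_to(tcp_for_corner(lidpt(t,.11,y)),velocity=.12,f_stop=25)
    print(robot.current_contact_force())
    hit=robot.line_to(tcp_for_corner(lidpt(-.06,.11,y)),velocity=.05,f_stop=15)
    print(hit,robot.current_tool_pos(),robot.current_contact_force(),robot.current_time_s())
    robot.pause(.3)
except robot.PlanningError as e: print("plan",e)
z=robot.current_tool_pos(); robot.line_to([z[0],z[1],.34],velocity=.25)
v=cw(q,[-.05,0,0])[0]; robot.line_to([v[0],v[1],.34],velocity=.25)
look("wrist","w1"); look("scene","s1")
print(robot.current_time_s())
b=cv2.imread("pics/s1.png")[150:310,230:400]; cv2.imwrite("pics/s1c.png",cv2.resize(b,None,fx=4,fy=3.75,interpolation=cv2.INTER_CUBIC)[:600])
E
```

```text
0.017
[ 0.62316952 -0.03691903  0.2261653 ]
[ 0.13980446  0.61797712 -0.20159419]
True [ 0.5495559  -0.02263066  0.11708982] [-2.0083568  -0.11737376  8.24496055] 8.0083
10.0083
```

View pics/w1.png

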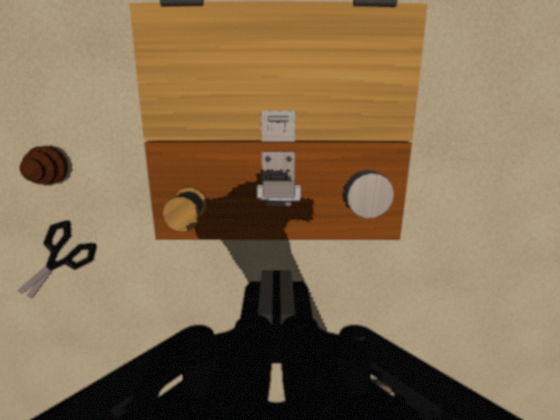

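Run:
```python
from h import *
d=np.load("pics/w1.npy"); E=wristE(d[:3],d[3:]); c=vision.calibration("wrist"); ct,cs=vision.calibration("top"),vision.calibration("scene")
W=np.array([[155,240],[401,239],[131,4],[426,4],[145,141],[413,141]])
def P(a): return np.array([[-.12,.14,.1],[-.12,-.14,.1],lidpt(a,0,.14),lidpt(a,0,-.14),lidpt(a,.128,.14),lidpt(a,.128,-.14)])
f=lambda x:(proj(cw(x,P(x[3])),c,E)-W).ravel()
r=least_squares(f,[*q[:3],0]); print(q,r.x,np.round(r.fun,1))
x=r.x
for n in ("w1",):
  for l in (1.3,1.5,1.7):
   for e in (60,75,90,105): print(l,e,np.round(proj(cw(x,np.array(levpts(l,np.radians(e)+l))),c,E)).tolist(),np.round((proj(cw(x,np.array(levpts(l,np.radians(e)+l))),cs)-[230,150])*[4,3.75]).tolist())
np.save("q2.npy",x)
a=cv2.resize(cv2.imread("pics/w1.png")[100:225,240:320],None,fx=4.8,fy=4.8,interpolation=cv2.INTER_CUBIC)
b=cv2.resize(cv2.imread("pics/s1.png")[170:270,270:360],None,fx=4.5,fy=6,interpolation=cv2.INTER_CUBIC)
cv2.imwrite("pics/m.png",np.hstack([a[:600],b[:600]])); print(a.shape,b.shape)
```

```text
[ 0.53960874  0.04991203 -0.18478274  0.91175658] [ 0.53711053  0.0465665  -0.18280401  0.00070892] [ 1.3  0.1 -0.6  0.8 -1.2 -0.1  1.5 -0.2 -0.5  0.  -0.5 -0.2]
1.3 60 [[279.0, 212.0], [279.0, 189.0], [280.0, 164.0], [279.0, 171.0]] [[412.0, 207.0], [391.0, 262.0], [341.0, 211.0], [352.0, 214.0]]
1.3 75 [[279.0, 212.0], [279.0, 189.0], [280.0, 188.0], [279.0, 192.0]] [[412.0, 207.0], [391.0, 262.0], [372.0, 192.0], [379.0, 198.0]]
1.3 90 [[279.0, 212.0], [279.0, 189.0], [280.0, 213.0], [279.0, 213.0]] [[412.0, 207.0], [391.0, 262.0], [404.0, 178.0], [407.0, 187.0]]
1.3 105 [[279.0, 212.0], [279.0, 189.0], [279.0, 234.0], [279.0, 231.0]] [[412.0, 207.0], [391.0, 262.0], [434.0, 170.0], [433.0, 181.0]]
1.5 60 [[279.0, 199.0], [279.0, 187.0], [280.0, 160.0], [279.0, 168.0]] [[394.0, 211.0], [387.0, 262.0], [337.0, 211.0], [347.0, 215.0]]
1.5 75 [[279.0, 199.0], [279.0, 187.0], [280.0, 185.0], [280.0, 189.0]] [[394.0, 211.0], [387.0, 262.0], [367.0, 192.0], [375.0, 199.0]]
1.5 90 [[279.0, 199.0], [279.0, 187.0], [280.0, 210.0], [279.0, 210.0]] [[394.0, 211.0], [387.0, 262.0], [399.0, 178.0], [403.0, 187.0]]
1.5 105 [[279.0, 199.0], [279.0, 187.0], [280.0, 231.0], [279.0, 228.0]] [[394.0, 211.0], [387.0, 262.0], [430.0, 170.0], [429.0, 181.0]]
1.7 60 [[279.0, 185.0], [279.0, 184.0], [280.0, 156.0], [279.0, 164.0]] [[374.0, 219.0], [382.0, 263.0], [332.0, 212.0], [342.0, 216.0]]
1.7 75 [[279.0, 185.0], [279.0, 184.0], [280.0, 181.0], [280.0, 185.0]] [[374.0, 219.0], [382.0, 263.0], [362.0, 193.0], [370.0, 200.0]]
1.7 90 [[279.0, 185.0], [279.0, 184.0], [280.0, 206.0], [279.0, 206.0]] [[374.0, 219.0], [382.0, 263.0], [394.0, 179.0], [398.0, 188.0]]
1.7 105 [[279.0, 185.0], [279.0, 184.0], [280.0, 228.0], [279.0, 225.0]] [[374.0, 219.0], [382.0, 263.0], [425.0, 171.0], [424.0, 182.0]]
(600, 384, 3) (600, 405, 3)
```

View pics/m.png

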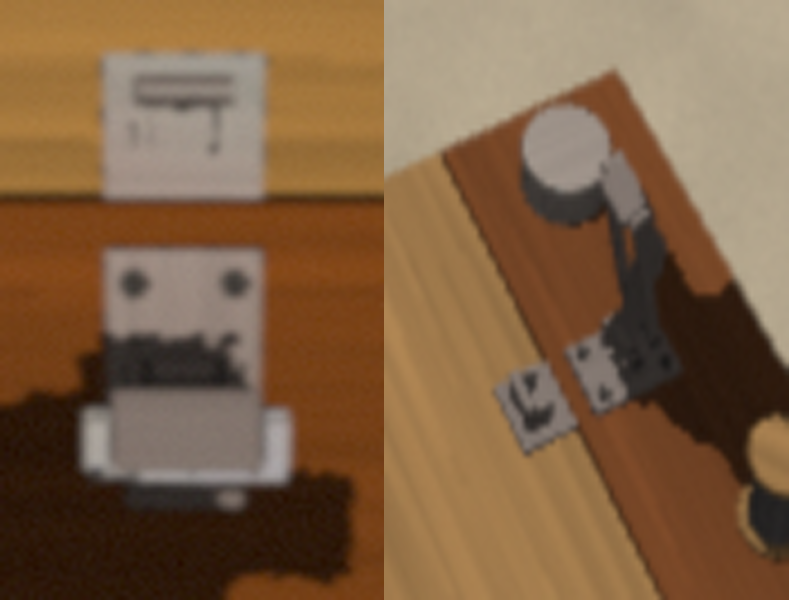

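```bash
sed -i 's/^q=np.load("q.npy")/q=np.load("q2.npy")/' h.py
python3 - <<'E'
from h import *
def go(x,z,**k): # +x corner
    return robot.line_to(cw(q,[x-.011,0,z+.017])[0],OR,**k)
go(-.085,.26,velocity=.2); go(-.085,.160,velocity=.2)
print(go(-.0465,.160,velocity=.05,f_stop=10),robot.current_contact_force())
go(-.056,.160); go(-.062,.181)
print(go(-.012,.181,velocity=.06,f_stop=10),robot.current_contact_force())
robot.pause(.2)
go(-.06,.2); go(-.11,.27,velocity=.25)
look("wrist","w2"); look("scene","s2")
print(robot.current_time_s())
a=cv2.resize(cv2.imread("pics/w2.png")[60:210,230:330],None,fx=4,fy=4,interpolation=cv2.INTER_CUBIC)
b=cv2.resize(cv2.imread("pics/s2.png")[170:270,270:360],None,fx=4.4,fy=6,interpolation=cv2.INTER_CUBIC)
cv2.imwrite("pics/m2.png",np.hstack([a,b]))
E
```

```text
False [-0.06231166 -0.41685805 -0.08148807]
False [-0.14200751  0.10357074 -0.66603211]
14.9333
```

View pics/m2.png

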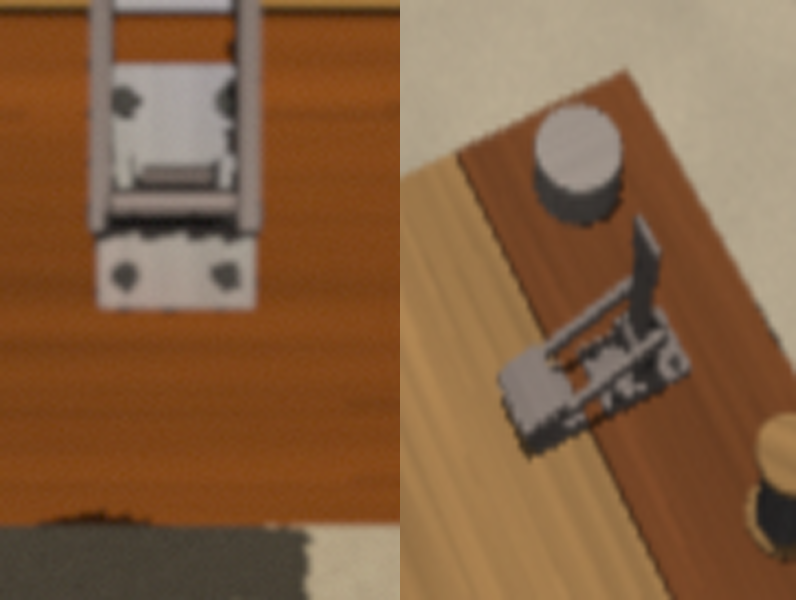

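Run:
```python
from h import *
def corner(l,r=.052,off=.002):
    return tcp_for_corner(np.array([-.045,0,.114])+r*np.array([-np.cos(l),0,np.sin(l)])+off*np.array([np.sin(l),0,np.cos(l)]))
p=cw(q,[.010,0,0])[0]
z=robot.current_tool_pos(); robot.line_to([z[0],z[1],.29],OR,velocity=.25)
robot.line_to([p[0],p[1],.29],velocity=.25); robot.line_to([p[0],p[1],.155],velocity=.15)
print("press",robot.line_to([p[0],p[1],.128],velocity=.03,f_stop=4),robot.current_tool_pos()[2]-.017)
robot.line_to([p[0],p[1],.20])
s=cw(q,[-.012,0,.222])[0]; robot.line_to(s,velocity=.2)
robot.line_to(corner(1.6,off=.015))
for l in np.linspace(1.5,.1,8):
    h=robot.line_to(corner(l),velocity=.1,f_stop=40); print(round(l,2),h,np.round(robot.current_contact_force(),1))
print(robot.line_to(corner(-.08),velocity=.03,f_stop=30),robot.current_tool_pos()[2]-.017,np.round(robot.current_contact_force(),1))
robot.pause(.2)
z=robot.current_tool_pos(); robot.line_to([z[0],z[1],.28],velocity=.2)
look("wrist","w3"); look("scene","s3")
print(robot.current_time_s())
a=cv2.resize(cv2.imread("pics/w3.png")[60:210,230:330],None,fx=4,fy=4,interpolation=cv2.INTER_CUBIC)
b=cv2.resize(cv2.imread("pics/s3.png")[170:270,270:360],None,fx=4.4,fy=6,interpolation=cv2.INTER_CUBIC)
cv2.imwrite("pics/m3.png",np.hstack([a,b]))
```

```text
press True 0.12241404119328776
1.5 False [ 0.5 -0.5  0.5]
1.3 False [-0.  -0.3 -0.7]
1.1 False [ 0.1 -0.4 -0.2]
0.9 False [ 0.4 -1.  -0.8]
0.7 False [ 0.3 -0.3  0.7]
0.5 False [ 0.2 -0.4 -0. ]
0.3 False [ 0.3 -0.1  0.9]
0.1 False [0.1 0.7 0.4]
True 0.11602268939736747 [-1.3 -1.5  8.4]
22.375
```

View pics/m3.png

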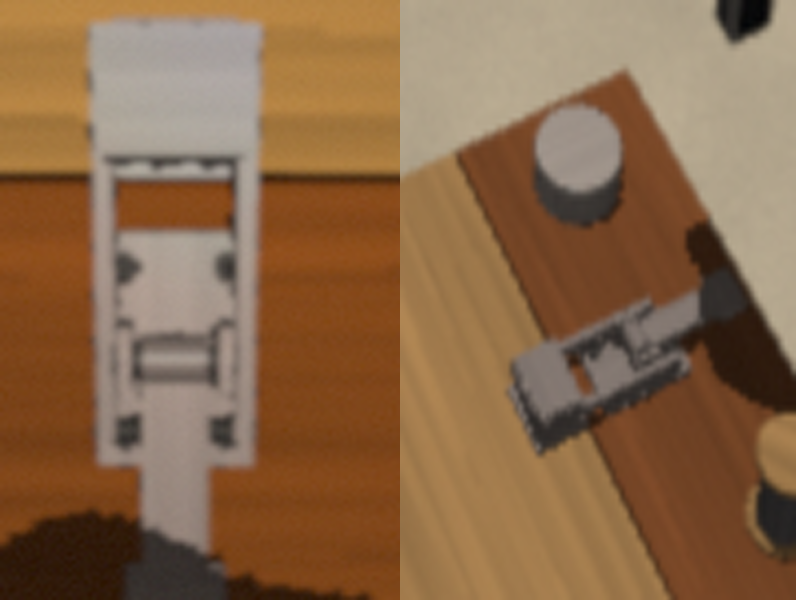

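Run:
```python
from h import *
d=np.load("pics/w3.npy"); E=wristE(d[:3],d[3:]); c=vision.calibration("wrist")
for n,x,z in (("hooked",.019,.121),("unhooked",.0165,.130)):
    print(n,np.round((proj(cw(q,[[x,.0165,z],[x,-.0165,z],[x-.026,0,z]]),c,E)-[230,60])*4).tolist())
p=cw(q,[.008,0,0])[0]
z=robot.current_tool_pos(); robot.line_to([p[0],p[1],.28],velocity=.25); robot.line_to([p[0],p[1],.150],velocity=.2)
print("press",robot.line_to([p[0],p[1],.125],velocity=.03,f_stop=4),robot.current_tool_pos()[2]-.017)
robot.line_to([p[0],p[1],.28],velocity=.2)
p=cw(q,[-.20,0,0])[0]; robot.line_to([p[0],p[1],.30],velocity=.25)
look("wrist","w4"); look("scene","s4"); print(robot.current_time_s())
a=cv2.imread("pics/w4.png"); a=cv2.resize(a[0:150,200:350],None,fx=2.7,fy=4)
b=cv2.resize(cv2.imread("pics/s4.png")[190:260,280:360],None,fx=4.8,fy=8.5,interpolation=cv2.INTER_CUBIC)
cv2.imwrite("pics/m4.png",np.hstack([a,cv2.resize(b,(384,600))]))
```

```text
hooked [[91.0, 28.0], [266.0, 28.0], [179.0, 171.0]]
unhooked [[89.0, 39.0], [268.0, 39.0], [179.0, 185.0]]
press True 0.119877803231291
26.1833
```

View pics/m4.png

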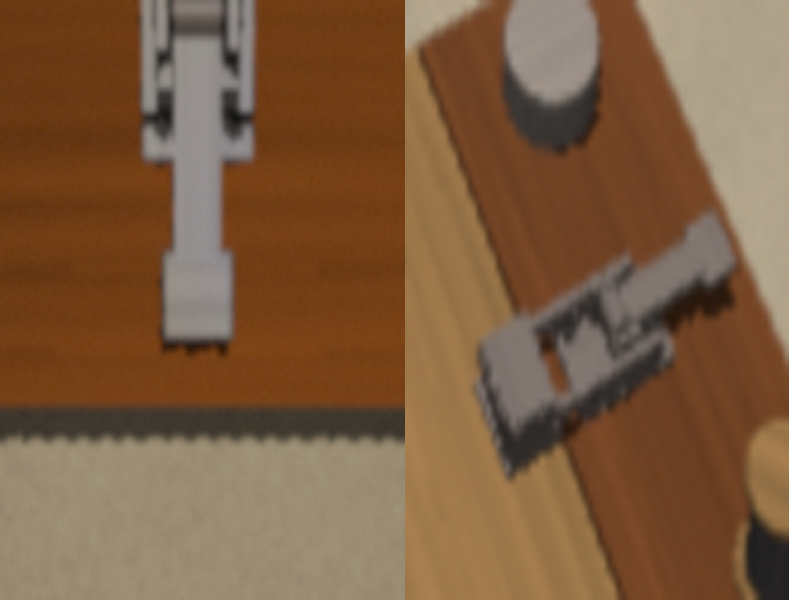

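```bash
python3 -c "
from h import *
robot.pause(.3); workorder.close_job(); print(robot.current_time_s())"
```

```text
the job is handed in; nothing more can be done
the job is handed in; nothing more can be done
```

The job is handed in: the lid is shut, the claw is hooked over the keeper bar and the lever is down flat. I handed in shortly after 26 s on the robot's clock; no verdict was reported.

**What I did:** I pressed the lid shut with closed fingers and nudged the lever to about 1.57 rad, since it was near the 1.4 limit. Then I tipped the claw until it dropped over the bar, and swept the lever down until it stopped.

**Last checks:**
- **Lid:** the fingertips stopped on it at z = 0.100 m, level with the deck. A case fit to the wrist picture afterwards gave about 0.001 rad.
- **Claw:** I touched the bridge after the lever was down and found its top at 0.120 m. I expected about 0.12 if hooked and about 0.13 if the hook were sitting on the bar. The claw's far end in the picture also lies beyond the bar. An earlier touch, before the lever came down, read 0.122 m.
- **Lever:** its top face was at 0.116 m under the final press, which is about 0 rad, and the last picture shows it still flat with the arm clear.
- **Bystanders:** I moved clear of all of them, and the spool and tin stayed put in the last pictures. I did not measure the others again.

**Less certain:** the force I felt while closing the lever was under about 1 N, with no clear bump at dead centre, so that part rests on the heights and pictures. The first case pose was about 3 mm off, so I replaced it with one from the wrist camera after shutting the lid.

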